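Draw out the parts tray behind the latched gate

ROBOT

A 7-joint arm with a two-finger parallel gripper is mounted at the origin on the work surface. World frame = base frame: x ahead of the robot, y to its left, z up, the work surface at z = 0. Lengths are in m, angles in rad, forces in N, time in s.
With the tool pointing down it reaches from about 0.425 to 0.95 m from the base axis. Payload 16.7 kg.
Tool frame: the origin (TCP) lies on the centre line of the jaws, within the pads' length; the fingertips stand 25 mm ahead of it and the grasp point (between the pads) lies 6 mm ahead of it (bot.nose_length is the distance from the TCP to the fingertips, in m); y points along the fingers, z is the direction in which the jaws open and shut, and the axes are right-handed (so a half turn about y gives the same grasp; the last joint's range is limited). The gripper opens to 94 mm and grips with 3 to 60 N. Pads are 16 mm wide; open, the fingers measure 119 mm over their backs; the gripper's body (75 mm by 177 mm) begins 78 mm behind the grasp point.
Start: joints at [1.05, 0.426, 0.074, 1.606, -0.034, 1.111, -0.067], TCP at [0.245, -0.629, 0.23] pointing down, gripper open.
Joint ranges: [-2.85, 2.85], [-0.5, 2.14], [-1.23, 1.37], [0.21, 2.46], [-1.02, 4.16], [0.16, 2.05], [-2.73, 2.73]. Speed limits (rad/s): [1.89, 1.89, 2.39, 2.39, 3.01, 3.01, 3.01].

INTERFACE

Orientations are given as [roll, pitch, yaw] about the fixed x, y, z axes, in that order (R = Rz(yaw) Ry(pitch) Rx(roll)).
In Python, from cell import state, optics, bot gives the robot as it stands.
- The arm moves only by the shell command python3 -m pendant 'ROWS' [OPENING] [FORCE]. ROWS is a JSON object of lists of equal length, an entry for each row: "slide": the shift along the tool's x, y, z in m, a list of three; "turn": the turn about the tool's y in rad. In form: {"slide": [[x, y, z], ...], "turn": [turn, ...]}. A call has exactly 10 rows; each row shifts and turns the pose as measured when the row begins, along the tool's axes as they then stand; what a row does not reach is not made up. A row lasts 1/8 s, in which the tool goes at most 62.5 mm and 10.7 degrees, less where a joint would pass 70% of its speed; a pose out of reach is approached as far as the arm can. A call is refused whole if a number of a shift passes 0.0625 or a number of a turn 0.188, either way. A call with a gripper value outside its range is refused whole. OPENING is the opening, from 0 (shut) to 1 (fully open), set as the call begins (- or left out, the last holds). The fingers move at their own pace and stop on an object; FORCE is the grip in N (left out, the last holds). Time passes only in rows, so rows that do not move let the fingers close, or fill a call up. It gives the time, the measured TCP pose, the force and the opening at its end, in the units of the state.
- state(): the state, without advancing time (a new reading comes with each control period).
- optics.grab_frame(name): name is "scene" or "top" or "wrist"; returns the picture (420x560x3 uint8, red, green, blue); there is no depth.
- optics.get_calibration(name): a dict with "K" (3x3 intrinsics, pixels), "rvec" (rotation vector, rad) and "tvec" (3), from world to camera coordinates, as OpenCV has them; the wrist camera has in their place "tool_from_camera" (4x4, takes a point from camera to tool coordinates, whose origin is the TCP and whose axes are the tool frame's). Camera axes: x right, y down, z forward; pixel columns grow to the right and rows downward; lengths in m; the calibration is good to about 2 mm. A picture is of the moment at which its call begins: read the wrist's pose just before it. get_calibration takes no time and is no camera call.
- bot.hand_in(): hands the job in, once; it reports no verdict.
Trained networks look in the newest picture that a camera, given by its name, has taken for a name from the list of things; names that differ only in an ending like _2 or _b are one class to them, and where a whole thing is asked for, a point or a joint stands for the part that bears it (a point fixed in the world has none). Each returns a list of dicts, best first, with "confidence" (0 to 1); they miss things now and then, are a little off and sometimes report something else, mostly with a low value. They report only what shows in the picture. A call takes as long as a camera call.
- optics.search_frame(target, camera): "point" ([x, y, z] in m, in the coordinates of the camera as it stood for that picture, good to about 4 mm: the middle of the surface that is visible of it).
The state is a dict: "time": time; "joint_positions": joint angles; "dq": joint speeds; "effort": joint torques, N m; "ee_pos": TCP position; "tcp_rot": TCP orientation; "force": force on the tool from outside, world axes, zero at the start; "torque": the same for the moment, N m; "opening": opening from 0.0 (shut) to 1.0 (fully open).
Only numpy, scipy, OpenCV 4.12 (cv2) and the standard library are available. Lean on these libraries where they do the work, as an engineer would, in place of code of your own. Each camera call takes 0.05 s, during which the arm holds its last target.

TASK

With the fingertip, slide the red-pegged bolt fully back off the steel gate, hook behind the top edge of the gate and fold it down flat towards you, then hook a fingertip behind the yellow lip of the blue parts tray and draw it out along its rail to its stop. Do not grip or lift anything, and force nothing: the lip is only hooked from behind, the parts must ride along in the tray untouched, the things lying on the shelf stay where they are, and finish with the hand clear.

Things in the scene. Friction and masses are not known exactly. Their poses are not given: they have to be found in the camera images.
- bay: White laminate bay fixed to the shelf, 310 mm wide (y). Origin on the shelf surface, midway across, under the inner face of the tray's lip when the tray is fully in; x points into the bay (away from its open front), y to its left as the robot faces it, z up. Side cheeks at y = +-145 to 155 mm, x = -50 to 205 mm, 55 mm high. Open above for x under 125 mm
- bay_cover (a point): Middle of the top of the grey cover board over the rear of the bay, 88 mm above the shelf, at bay x = 165 mm; the board spans 80 mm in x, 310 mm in y and is 12 mm thick. Axes as the bay's
- bolt (a joint): Slide bolt on the left of the bay's front, in a dark carrier block (bay x -70 to -50, y 147 to 237, 39 mm high); 0 = fully shot across the gate, 0.040 m = fully back (firm stop). It slides along the bay's +y, away from the gate, stays where it is left, and takes about 2 to 3 N to move. Starts 0 to 6 mm back. The gate cannot open until it is more than 25 mm back
- bolt_peg: Red upright peg of the bolt, 12 mm in diameter; origin at the centre of its top, 105 mm above the shelf, at bay x = -60 and y = 165 mm plus the bolt's travel. The free peg is 55 mm tall (50 to 105 mm up). Push it with the fingertip on its gate side
- gate (a joint): Fold-down gate across the front of the bay; 0 = upright (shut), 1.55 rad = lying flat in front of the bay. Its hinge runs along the bay's y at bay x = -52 mm, 10 mm above the shelf; the top swings outward (bay -x) and down. Light damped hinge: past about 0.3 rad it sinks open by itself in about a second, and it stays down
- gate_panel: Slotted steel plate of the gate, 280 mm wide, 55 mm tall, 4 mm thick; origin at the middle of its top edge, 65 mm above the shelf when shut. x of the plate is across its thickness, y along the edge. When shut, 46 mm clear room lies between it and the front of the fully shut tray's lip (the lip's top flange takes 4 mm of it)
- tray (a joint): Blue sheet-metal tray on its rail; 0 = fully in, 0.110 m = fully out (end stop). It slides along the bay's -x, takes about 2 to 4 N, and stays where it is left. It starts 0 to 8 mm out. Drawn against an upright gate it is stopped, or shoves an unbolted one over; it passes over the flat one. The stop is firm
- tray_lip: Yellow upright front lip of the tray, 270 mm wide, 4 mm thick, its top 65 mm above the shelf, with an 8 mm flange turned forward at the top; origin at the middle of the top edge, on the inner (tray) face, axes as the bay's. Behind it (inside the tray) an empty pocket 45 mm long runs the full width, to a low partition; the tray floor there is 22 mm above the shelf
- lip_front: Front skin of the yellow lip with its flange, the side turned to the gate, 270 mm wide, 43 mm tall; origin at the middle of the flange's front top edge, 8 mm in front of the lip's origin. Not to be pressed or gripped: the lip is hooked from behind
- tray_mid (a point): Point on the tray floor, middle of its stock area behind the partition, 115 mm behind the lip's inner face, 22 mm above the shelf; axes as the bay's. Stock area: 48 to 180 mm behind the lip, 262 mm wide; the tray's side and rear walls rise to 45 mm above the shelf, the partition to 36 mm
- thermostat: White plastic room thermostat lying in the tray, 86 x 86 x 28 mm, origin centre of its underside; leave alone
- gauge: Chrome pressure gauge lying face up in the tray, 64 mm in diameter, 30 mm high, with a brass stem (84 mm overall), origin under the middle; leave alone
- tee_a: Brass push-fit tee lying in the tray, 44 x 36 x 24 mm, origin under the middle; leave alone
- tee_b: A second brass push-fit tee, same size and rest; leave alone
- clip: Grey plastic sensor clip in the tray, 30 x 36 x 22 mm, origin under the middle; leave alone
- tin: Green-banded tin, 68 mm in diameter, 75 mm high, on the open shelf, origin centre of its underside; leave alone
- wrench: Steel wrench, 180 mm long, lying on the shelf; leave alone
- screwdriver: Screwdriver, 200 mm long, lying on the shelf to the right of the bay; leave alone

How it is judged:
On the way, in this order (a step that is already met when the one before it is completed fails the run):
1. the bolt is slid fully back while the gate is still upright (value of joint bolt above 0.033 m and value of joint gate below 0.2 rad), for 0.1 s.
2. the gate is folded down flat with the tray still in the bay (value of joint gate above 1.4 rad and value of joint tray below 0.05 m), for 0.1 s.
3. the tray is drawn out to its stop (value of joint tray above 0.101 m), for 0.2 s.
At the end, for the whole second after the job is handed in: The bolt is at its stop (within 7 mm), the gate lies flat (past 1.4 rad), the tray is out to its stop (within 9 mm) and at rest, all five parts lie at rest and level inside the tray, and the tin, wrench and screwdriver are within 20 mm of where they were (value of joint tray above 0.101 m and velocity of joint tray between -0.01 and 0.01 m/s and value of joint gate above 1.4 rad and value of joint bolt above 0.033 m and x of thermostat in the frame of tray_mid between -0.075 and 0.075 m and y of thermostat in the frame of tray_mid between -0.135 and 0.135 m and z of each of thermostat, gauge, tee_a, tee_b, clip in the frame of tray_mid below 0.012 m and angle between each of thermostat, gauge, tee_a, tee_b, clip's own z axis and vertical below 0.3 rad and linear speed of each of thermostat, gauge, tee_a, tee_b, clip below 0.02 m/s and x of gauge in the frame of tray_mid between -0.075 and 0.075 m and y of gauge in the frame of tray_mid between -0.135 and 0.135 m and x of tee_a in the frame of tray_mid between -0.075 and 0.075 m and y of tee_a in the frame of tray_mid between -0.135 and 0.135 m and x of tee_b in the frame of tray_mid between -0.075 and 0.075 m and y of tee_b in the frame of tray_mid between -0.135 and 0.135 m and x of clip in the frame of tray_mid between -0.075 and 0.075 m and y of clip in the frame of tray_mid between -0.135 and 0.135 m and distance of each of tin, wrench, screwdriver from where it was at the start of the episode below 0.02 m); the robot touches nothing.
It fails at once if the robot touches a part in the tray (over 1 N) (contact force between any of the fingers, the arm and thermostat above 1 N or contact force between any of the fingers, the arm and gauge above 1 N or contact force between any of the fingers, the arm and tee_a above 1 N or contact force between any of the fingers, the arm and tee_b above 1 N or contact force between any of the fingers, the arm and clip above 1 N).
It fails at once if a part in the tray is lifted or tipped over (height (world z) of any of thermostat, gauge, tee_a, tee_b, clip above 0.04 m or angle between any of thermostat, gauge, tee_a, tee_b, clip's own z axis and vertical above 0.6 rad).
It fails at once if a thing on the shelf is lifted or pushed more than 30 mm (distance of any of tin, wrench, screwdriver from where it was at the start of the episode above 0.03 m).
It fails at once if the lip is gripped: more than 12 N from the fingers on its front face (contact force between the fingers and lip_front above 12 N).
It fails at once if the bolt, gate or tray is forced (more than 60 N from the fingers) (contact force between the fingers and tray_lip above 60 N or contact force between the fingers and gate_panel above 60 N or contact force between the fingers and bolt_peg above 60 N).
It also fails if it takes over 51 s, if anything falls off the work surface, if the arm or the gripper's body presses on something with over 40 N, if the wrist force passes 120 N, or if a joint passes its speed limit or range.

## Working session

There is one attempt and no reset: what is moved stays moved. The work goes in short steps, Python scripts to look and compute and a shell command to move; the robot and the scene stay as the last step left them, time stands still between calls to the robot, and variables do not carry over. Pictures are saved under pics/ and viewed, and the job is handed in when it is done.

```bash
mkdir -p pics; ls; cat > h.py <<'E'
import numpy as np, cv2
from cell import state, optics, bot
from scipy.spatial.transform import Rotation as R
def grab(cam,name):
    im=optics.grab_frame(cam); cv2.imwrite(f'pics/{name}.png',im[:,:,::-1]); return im
def ext(cam):
    c=optics.get_calibration(cam)
    if 'rvec' in c:
        Rm=cv2.Rodrigues(np.array(c['rvec'],float))[0]; t=np.array(c['tvec'],float).ravel()
        return np.array(c['K']),Rm,t
    s=state(); T=np.eye(4); T[:3,:3]=rot(s); T[:3,3]=s['ee_pos']
    W=np.linalg.inv(T@np.array(c['tool_from_camera']))
    return np.array(c['K']),W[:3,:3],W[:3,3]
def rot(s):
    return R.from_euler('xyz',s['tcp_rot']).as_matrix()
def toworld(cam,p):
    K,Rm,t=ext(cam); return Rm.T@(np.array(p)-t)
def proj(cam,P):
    K,Rm,t=ext(cam); q=K@(Rm@np.array(P)+t); return q[:2]/q[2]
def pix(cam,u,v,z):
    K,Rm,t=ext(cam); d=Rm.T@np.linalg.inv(K)@np.array([u,v,1.]); c=-Rm.T@t
    return c+d*(z-c[2])/d[2]
E
python3 - <<'E'
from h import *
s=state(); print(s); print(rot(s)); print(bot.nose_length)
for c in ('scene','top','wrist'): grab(c,c+'0')
for n in ['bolt_peg','gate_panel','tray_lip','bay_cover','bay','lip_front','tin','wrench','screwdriver','thermostat','gauge']:
  for c in ('scene','top'):
    try:
        for d in optics.search_frame(n,c)[:2]: print(n,c,round(d['confidence'],2),toworld(c,d['point']).round(4))
    except Exception as e: print(n,c,e)
E
```

```text
pics
{'time': 0.0, 'joint_positions': array([ 1.04949815,  0.42674366,  0.07383264,  1.60659118, -0.03411008,
        1.11079839, -0.06711379]), 'dq': array([-0.0016881 , -0.00086191,  0.00065214, -0.00057705, -0.00028712,
       -0.00072081, -0.00023715]), 'effort': array([-5.08578196e-04, -9.35817719e+01,  3.66710275e+00, -4.54183388e+01,
       -4.88191412e-02,  2.01792590e-02,  9.67086498e-05]), 'ee_pos': array([ 0.24506325, -0.62851242,  0.22977425]), 'tcp_rot': array([-1.57207564e+00, -7.90871567e-05, -2.76982726e+00]), 'force': array([-0.15173248,  1.06129662, -0.23119266]), 'torque': array([0.01416113, 0.00420055, 0.01210158]), 'opening': 0.9969644545796112}
[[-9.31687496e-01 -5.38407384e-04  3.63260403e-01]
 [-3.63260793e-01  1.16318728e-03 -9.31686773e-01]
 [ 7.90871566e-05 -9.99999179e-01 -1.27930934e-03]]
0.025
bolt_peg top 0.47 [0.563  0.1903 0.0504]
gate_panel scene 0.96 [0.5445 0.0234 0.0367]
gate_panel scene 0.68 [ 0.6965 -0.0045  0.055 ]
gate_panel top 0.74 [0.5467 0.0235 0.0486]
tray_lip scene 0.65 [0.6124 0.0216 0.0261]
tray_lip scene 0.52 [0.7013 0.0828 0.0551]
tr
[... 401 characters left out ...]
93  0.0174 0.0652]
lip_front top 0.53 [ 0.6458 -0.0867  0.047 ]
tin scene 0.71 [ 0.6067 -0.4572  0.0761]
tin scene 0.36 [0.5489 0.0203 0.0447]
tin top 0.9 [ 0.5861 -0.4448  0.0735]
wrench scene 0.76 [0.5855 0.4739 0.0086]
wrench top 0.81 [0.5851 0.4757 0.0118]
wrench top 0.18 [ 0.6836 -0.0932  0.0431]
screwdriver scene 0.91 [ 0.4003 -0.376   0.0177]
screwdriver scene 0.65 [ 0.7027 -0.0049  0.0573]
screwdriver top 0.64 [ 0.3867 -0.3725  0.0273]
thermostat scene 0.85 [ 0.6782 -0.0171  0.0432]
thermostat top 0.75 [ 0.694  -0.0081  0.042 ]
gauge scene 0.59 [0.7038 0.0815 0.0559]
gauge scene 0.56 [0.5727 0.1911 0.0653]
gauge top 0.67 [0.7071 0.082  0.0506]
gauge top 0.22 [ 0.6463 -0.0849  0.046 ]
```

View pics/scene0.png

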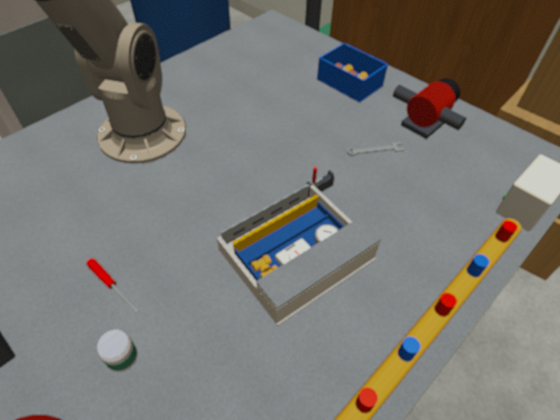

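View pics/top0.png

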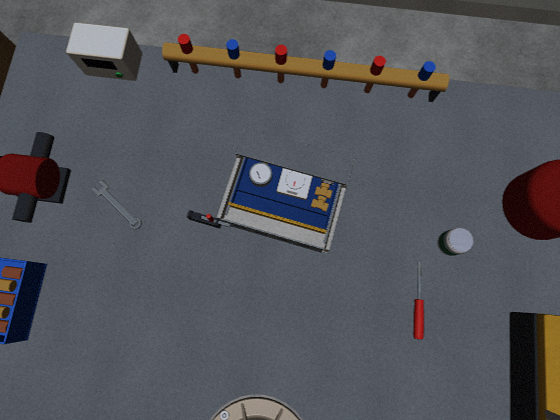

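```bash
python3 - <<'E'
import cv2
a=cv2.imread('pics/top0.png')[140:265,175:360]; cv2.imwrite('pics/topz.png',cv2.resize(a,None,fx=4.3,fy=4.3,interpolation=cv2.INTER_CUBIC))
a=cv2.imread('pics/scene0.png')[155:325,205:395]; cv2.imwrite('pics/scz.png',cv2.resize(a,None,fx=3.5,fy=3.5,interpolation=cv2.INTER_CUBIC))
from h import *
for c in('top','scene'):
  K,Rm,t=ext(c); print(c,-Rm.T@t,K[0,0])
E
```

```text
top [ 0.3927999  -0.00757975  1.08775835] 394.91866053583357
scene [ 1.06604345 -0.47269807  0.92294452] 429.1037133583625
```

View pics/topz.png

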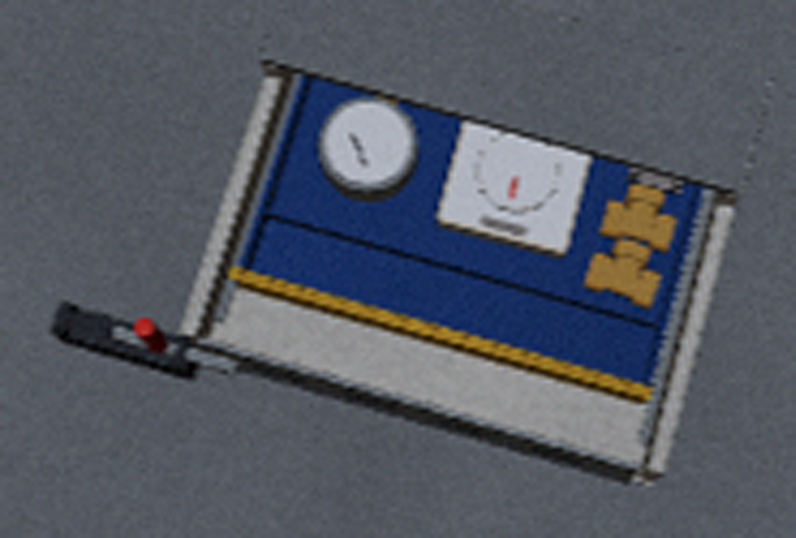

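View pics/scz.png

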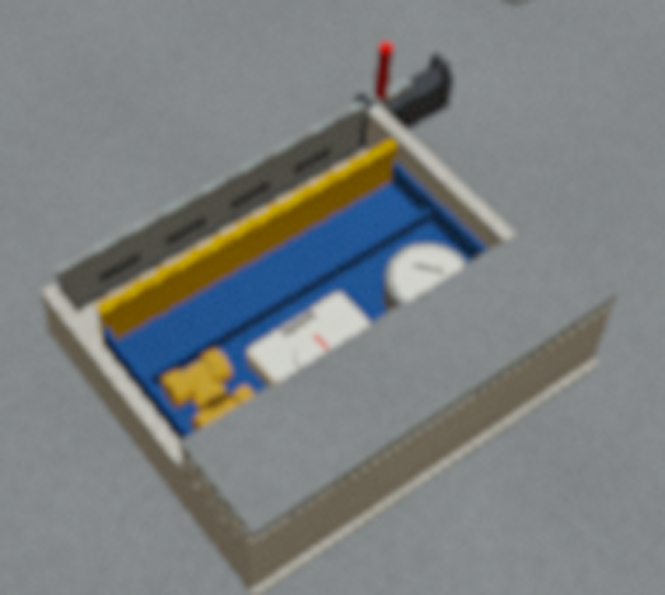

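```bash
cat > fit.py <<'E'
from h import *
from scipy.optimize import least_squares
def B(p,q): # bay->world
    c,s=np.cos(p[2]),np.sin(p[2]); return np.array([p[0]+c*q[0]-s*q[1],p[1]+s*q[0]+c*q[1],q[2]])
E
python3 - <<'E'
from fit import *
def z(cam,u,v): return (u/4.3+175,v/4.3+140) if cam=='top' else (u/3.5+205,v/3.5+155)
obs=[('top',(185,335),lambda t,b:(-.05,.155,.055)),('top',(664,478),lambda t,b:(-.05,-.155,.055)),
('top',(230,272),lambda t,b:(-.004-t,.135,.065)),('top',(650,395),lambda t,b:(-.004-t,-.135,.065)),
('top',(145,326),lambda t,b:(-.06,.165+b,.105)),
('top',(265,65),lambda t,b:(.125,.155,.088)),('top',(737,193),lambda t,b:(.125,-.155,.088)),
('scene',(615,297),lambda t,b:(.205,.155,.088)),('scene',(245,530),lambda t,b:(.205,-.155,.088)),
('scene',(386,47),lambda t,b:(-.06,.165+b,.105)),
('scene',(45,290),lambda t,b:(-.05,-.155,.055)),('scene',(375,100),lambda t,b:(-.05,.155,.055)),
('scene',(397,143),lambda t,b:(-.004-t,.135,.065)),('scene',(100,312),lambda t,b:(-.004-t,-.135,.065))]
E={c:ext(c) for c in('top','scene')}
def pr(c,P):
    K,Rm,t=E[c]; q=K@(Rm@P+t); return q[:2]/q[2]
f=lambda p:np.concatenate([pr(c,B(p,g(p[3],p[4])))-np.array(z(c,*uv)) for c,uv,g in obs])
r=least_squares(f,[.6,.02,-.2,0,0],loss='soft_l1'); print(r.x.round(4)); print(f(r.x).reshape(-1,2).round(1))
np.save('bay.npy',r.x)
E
```

```text
[ 5.982e-01  1.990e-02 -1.667e-01 -2.000e-04  5.000e-04]
[[-1.3 -0.7]
 [-0.2 -0.6]
 [ 0.3 -1. ]
 [ 0.7 -0.8]
 [-0.2  0.1]
 [-0.8 -1.7]
 [ 1.6  0.4]
 [-0.2 -1.1]
 [ 0.5  0.4]
 [-0.5 -0.6]
 [-2.2 -0.8]
 [ 0.4  0.8]
 [-0.5 -0.5]
 [-1.5 -0.8]]
```

```bash
cat > plan.py <<'E'
from fit import *
p=np.load('bay.npy')
def where():
    s=state(); t=s['ee_pos']; c,sn=np.cos(p[2]),np.sin(p[2]); d=t[:2]-p[:2]
    M=rot(s); yaw=np.arctan2(M[1,0],M[0,0])
    print('t',round(s['time'],2),'bay xyz',(np.array([c*d[0]+sn*d[1],-sn*d[0]+c*d[1],t[2]-.025])*1000).round(1),'tipz; dyaw',round(yaw-p[2],4),'tilt',M[:,1].round(3),'F',np.array(s['force']).round(1),'op',round(s['opening'],2),'q',np.array(s['joint_positions']).round(2))
E
python3 - <<'E'
from plan import *
where()
s=state(); M=rot(s); tgt=B(p,[-.06,.125,.23]); e=tgt-s['ee_pos']; print(tgt,e)
n=17; yaw=np.arctan2(M[1,0],M[0,0]); 
tot=(p[2]-yaw); print(tot)
for i in range(n):
    Mi=R.from_euler('z',tot*i/n).as_matrix()@M
    print((Mi.T@(e/n)).round(4), round(-tot/n,3))
E
```

```text
t 1.25 bay xyz [-240.5 -698.3  205.5] tipz; dyaw -2.6032 tilt [ 0.  0. -1.] F [-0.5  0.8  0.3] op 1.0 q [ 1.05  0.43  0.07  1.61 -0.03  1.11 -0.07]
[0.55981537 0.15308554 0.23      ] [ 3.14609818e-01  7.81944379e-01 -4.51589671e-04]
2.603180207299304
[-0.034   0.     -0.0361] -0.153
[-0.0391  0.     -0.0305] -0.153
[-0.0433  0.     -0.0242] -0.153
[-0.0465  0.     -0.0173] -0.153
[-0.0486  0.     -0.01  ] -0.153
[-0.0495  0.     -0.0025] -0.153
[-0.0493  0.      0.0051] -0.153
[-0.048   0.      0.0125] -0.153
[-0.0455  0.      0.0197] -0.153
[-0.042   0.      0.0264] -0.153
[-0.0374  0.      0.0325] -0.153
[-0.0321  0.      0.0378] -0.153
[-0.0259  0.      0.0423] -0.153
[-0.0192  0.      0.0457] -0.153
[-0.012   0.      0.0481] -0.153
[-0.0045  0.      0.0494] -0.153
[0.0031 0.     0.0495] -0.153
```

View pics/wrist0.png

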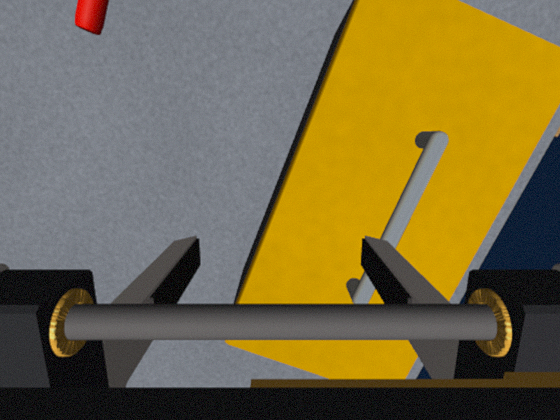

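```bash
python3 -m pendant '{"slide": [[-0.034,0,-0.036],[-0.039,0,-0.0305],[-0.043,0,-0.024],[-0.0465,0,-0.017],[-0.0485,0,-0.01],[-0.0495,0,-0.0025],[-0.049,0,0.005],[-0.048,0,0.0125],[-0.0455,0,0.02],[-0.042,0,0.0265]], "turn": [-0.153,-0.153,-0.153,-0.153,-0.153,-0.153,-0.153,-0.153,-0.153,-0.153]}' 0 20
python3 - <<'E'
from plan import *
where()
s=state(); M=rot(s); tgt=B(p,[-.06,.125,.23]); e=tgt-s['ee_pos']; print(tgt,e)
n=9; yaw=np.arctan2(M[1,0],M[0,0]); 
tot=(p[2]-yaw)%(2*np.pi); print(tot)
for i in range(n):
    Mi=R.from_euler('z',tot*i/n).as_matrix()@M
    print((Mi.T@(e/n)).round(4), round(-tot/n,3))
E
```

```text
time: 2.5
ee_pos: [0.4255, -0.1556, 0.2306]
tcp_rot: [-1.571, -0.005, -1.196]
force: [0.5, -0.5, -0.1]
opening: 0.01
t 2.5 bay xyz [-141.2 -201.7  205.6] tipz; dyaw -1.0297 tilt [ 0.002 -0.004 -1.   ] F [ 0.5 -0.5 -0.1] op 0.01 q [ 0.64  0.08 -0.45  2.06  0.05  1.    0.54]
[0.55981537 0.15308554 0.23      ] [ 0.13429951  0.30866006 -0.0005594 ]
1.029688379354024
[-0.0265 -0.0001  0.0264] -0.114
[-0.0233 -0.      0.0293] -0.114
[-0.0198 -0.      0.0317] -0.114
[-0.016  -0.      0.0338] -0.114
[-0.0121  0.      0.0354] -0.114
[-0.0079  0.      0.0365] -0.114
[-0.0037  0.0001  0.0372] -0.114
[0.0006 0.0001 0.0374] -0.114
[0.0048 0.0001 0.0371] -0.114
```

```bash
python3 -m pendant '{"slide": [[-0.0265,0,0.0265],[-0.023,0,0.029],[-0.02,0,0.0315],[-0.016,0,0.034],[-0.012,0,0.0355],[-0.008,0,0.0365],[-0.0035,0,0.037],[0.0005,0,0.0375],[0.005,0,0.037],[0,0,0]], "turn": [-0.115,-0.115,-0.115,-0.115,-0.115,-0.114,-0.114,-0.114,-0.113,0]}'
python3 - <<'E'
from plan import *
where()
grab('wrist','w1')
for n in ['bolt_peg','gate_panel','tray_lip']:
    for d in optics.search_frame(n,'wrist')[:2]: print(n,round(d['confidence'],2),toworld('wrist',d['point']).round(4))
print('peg pred',B(p,[-.06,.165+p[4],.105]))
grab('top','t1')
E
```

```text
time: 3.75
ee_pos: [0.5584, 0.1689, 0.2313]
tcp_rot: [-1.575, -0.007, -0.126]
force: [0.5, -0.6, 0.5]
opening: 0.005
t 3.75 bay xyz [-64.  140.3 206.3] tipz; dyaw 0.0403 tilt [ 0.007 -0.005 -1.   ] F [ 0.5 -0.6  0.5] op 0.0 q [ 0.2   0.36 -0.76  1.78  0.29  1.1   0.79]
bolt_peg 0.77 [0.5644 0.185  0.0489]
gate_panel 0.87 [0.5423 0.0206 0.0491]
tray_lip 0.9 [ 0.6145 -0.0332  0.025 ]
tray_lip 0.65 [0.5629 0.1845 0.0508]
peg pred [0.56653701 0.19304058 0.105     ]
```

View pics/w1.png

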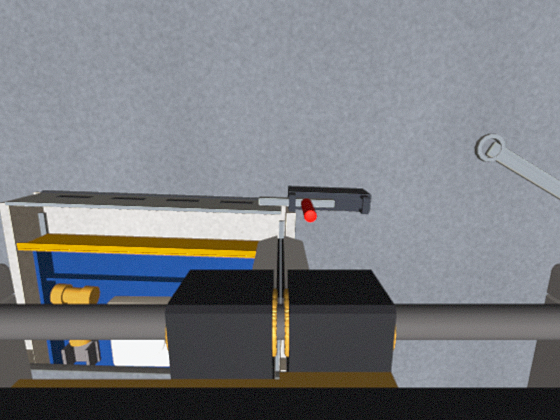

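```bash
cat > ov.py <<'E'
from plan import *
def overlay(cam,src,dst,p,crop,f,gate=0):
    a=cv2.imread(f'pics/{src}.png'); x0,x1,y0,y1=crop
    a=cv2.resize(a[y0:y1,x0:x1],None,fx=f,fy=f,interpolation=cv2.INTER_CUBIC)
    def L(q1,q2,c):
        u,v=[((proj(cam,B(p,q))-[x0,y0]+.5)*f).astype(int) for q in(q1,q2)]
        cv2.line(a,tuple(map(int,u)),tuple(map(int,v)),c,1)
    t,b=p[3],p[4]
    L((-.05,.155,.055),(-.05,.145,.055),(0,255,0));L((-.05,-.155,.055),(-.05,-.145,.055),(0,255,0))
    L((-.05,.155,.055),(.125,.155,.055),(0,255,0));L((-.05,-.155,.055),(.125,-.155,.055),(0,255,0))
    L((-t-.008,.135,.065),(-t-.008,-.135,.065),(255,0,255));L((-t,.135,.065),(-t,-.135,.065),(255,0,255))
    if gate==0: L((-.054,.14,.065),(-.054,-.14,.065),(0,0,255))
    L((-.06,.165+b,.105),(-.06,.165+b,.05),(255,255,0))
    L((-.07,.147,.039),(-.07,.237,.039),(0,255,255));L((-.05,.237,.039),(-.07,.237,.039),(0,255,255))
    L((.125,-.155,.088),(.125,.155,.088),(255,255,255))
    cv2.imwrite(f'pics/{dst}.png',a)
E
python3 - <<'E'
from ov import *
overlay('wrist','w1','w1o',p,(0,400,170,400),2)
overlay('top','top0','t0o',p,(175,360,140,265),4.3)
E
```

```text
(no output)
```

View pics/w1o.png

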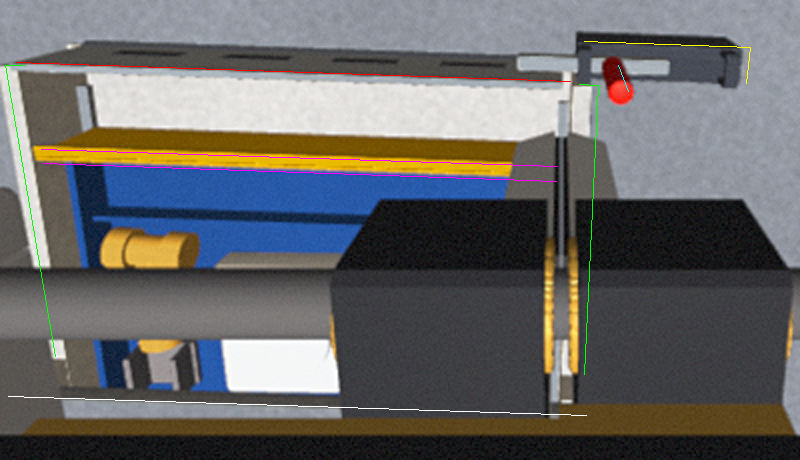

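View pics/t0o.png

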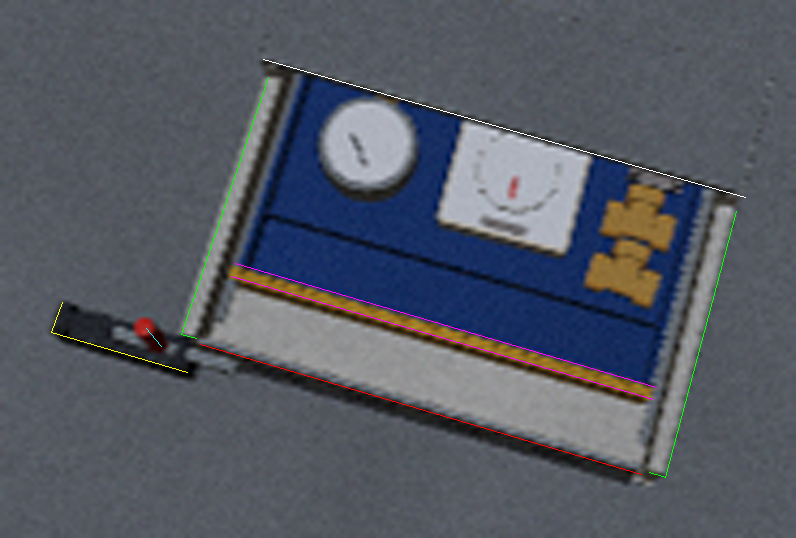

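```bash
python3 -m pendant '{"slide": [[0.003,0.01,-0.012],[0,0.02,0],[0,0.025,0],[0,0.025,0],[0,0.02,0],[0,0.015,0],[0,0.01,0],[0,0.004,0],[0,0,0],[0,0,0]], "turn": [0.04,0,0,0,0,0,0,0,0,0]}'
python3 - <<'E'
from plan import *
where()
grab('wrist','w2')
E
```

```text
time: 5.25
ee_pos: [0.56, 0.1468, 0.0939]
tcp_rot: [-1.578, -0.008, -0.182]
force: [-0.2, -0.4, -0.6]
opening: 0.006
t 5.25 bay xyz [-58.7 118.8  68.9] tipz; dyaw -0.0154 tilt [ 0.007 -0.009 -1.   ] F [-0.2 -0.4 -0.6] op 0.01 q [ 0.15  0.51 -0.67  1.91  0.43  0.86  0.65]
```

View pics/w2.png

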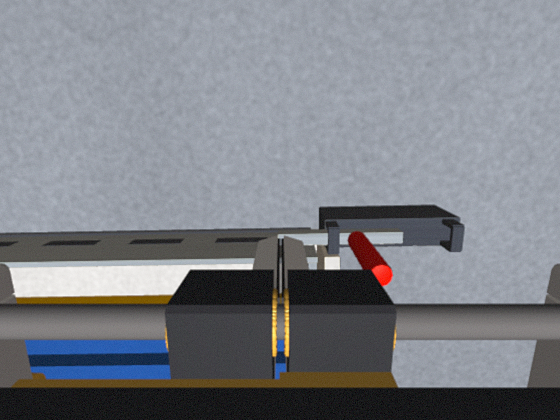

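```bash
python3 -m pendant '{"slide": [[-0.001,-0.005,0.005],[0,0,0.008],[0,0,0.008],[0,0,0.008],[0,0,0.008],[0,0,0.008],[0,0,0.006],[0,0,0.005],[0,0,0.004],[0,0,0]], "turn": [-0.015,0,0,0,0,0,0,0,0,0]}'
python3 - <<'E'
from plan import *
where()
grab('wrist','w3')
E
```

```text
time: 6.55
ee_pos: [0.5701, 0.2108, 0.0996]
tcp_rot: [-1.578, -0.009, -0.166]
force: [-0.2, 0.2, 0.5]
opening: 0.005
t 6.55 bay xyz [-59.4 183.6  74.6] tipz; dyaw 0.0009 tilt [ 0.008 -0.009 -1.   ] F [-0.2  0.2  0.5] op 0.01 q [ 0.05  0.55 -0.67  1.84  0.44  0.9   0.57]
```

View pics/w3.png

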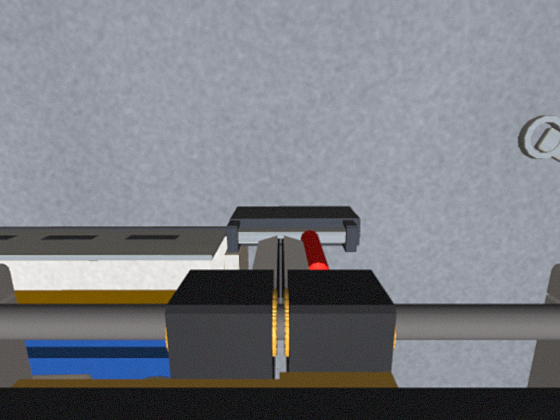

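```bash
python3 -m pendant '{"slide": [[0,0,0.003],[0,0,0.003],[0,0,0.003],[0,0,0.003],[0,0,0.003],[0,0,0.003],[0,0,0.002],[0,0,0.002],[0,0,0.001],[0,0,0]], "turn": [0,0,0,0,0,0,0,0,0,0]}'
python3 - <<'E'
from plan import *
where()
grab('wrist','w4')
E
```

```text
time: 7.85
ee_pos: [0.5717, 0.2144, 0.099]
tcp_rot: [-1.61, -0.004, -0.179]
force: [-0.1, -0.8, 1.1]
opening: 0.003
t 7.85 bay xyz [-58.4 187.5  74. ] tipz; dyaw -0.0123 tilt [-0.003 -0.039 -0.999] F [-0.1 -0.8  1.1] op 0.0 q [ 0.01  0.56 -0.66  1.82  0.45  0.94  0.54]
```

View pics/w4.png

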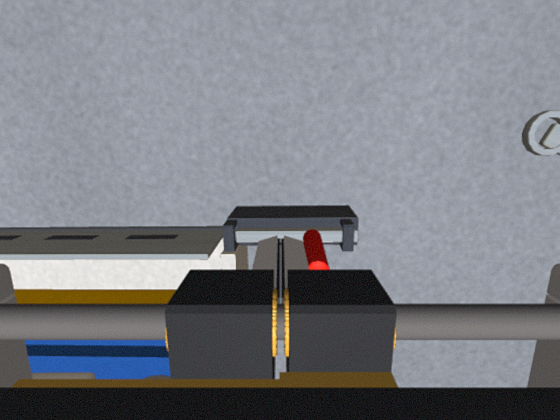

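```bash
python3 -m pendant '{"slide": [[0,0,-0.010],[0,-0.020,-0.010],[0,-0.020,-0.020],[0.005,0,-0.030],[0.010,0,-0.030],[0.010,0,-0.030],[0.003,0,-0.025],[0,0,-0.018],[0,0,-0.010],[0,0,0]], "turn": [0,0,0,0.012,0,0,0,0,0,0]}'
python3 - <<'E'
from plan import *
where()
grab('wrist','w5')
from ov import *
q=p.copy();q[4]=.04
overlay('wrist','w5','w5o',q,(0,560,120,420),1.4)
E
```

```text
time: 9.15
ee_pos: [0.5661, 0.024, 0.1574]
tcp_rot: [-1.606, -0.013, -0.191]
force: [0.5, 0.8, -0.5]
opening: 0.005
t 9.15 bay xyz [-32.4  -1.2 132.4] tipz; dyaw -0.0242 tilt [ 0.006 -0.037 -0.999] F [ 0.5  0.8 -0.5] op 0.01 q [ 0.36  0.4  -0.67  1.89  0.35  0.96  0.91]
```

View pics/w5o.png

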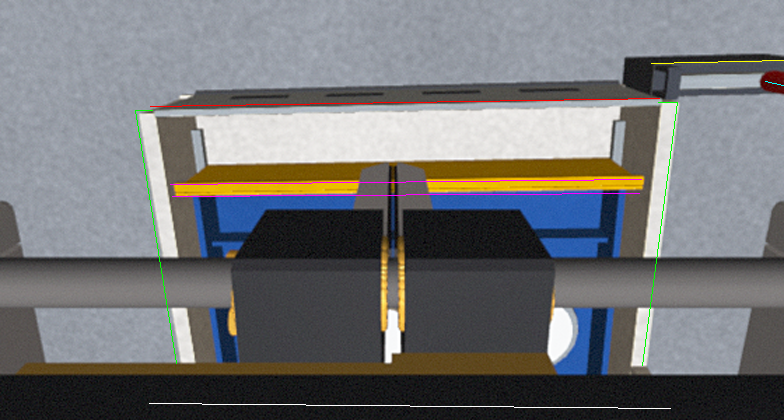

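```bash
python3 -m pendant '{"slide": [[0.001,0.008,0],[0,0.012,0],[0,0.012,0],[0,0.010,0],[0,0.006,0],[0,0.004,0],[0,0.002,0],[0,0,0],[0,0,0],[0,0,0]], "turn": [-0.024,0,0,0,0,0,0,0,0,0]}'
python3 - <<'E'
from ov import *
where()
grab('wrist','w6')
q=p.copy();q[4]=.04
overlay('wrist','w6','w6o',q,(0,560,120,420),1.4)
E
```

```text
time: 10.45
ee_pos: [0.5674, 0.0252, 0.099]
tcp_rot: [-1.605, -0.011, -0.161]
force: [-0.0, -0.1, -0.3]
opening: 0.005
t 10.45 bay xyz [-31.3   0.2  74. ] tipz; dyaw 0.0058 tilt [ 0.005 -0.035 -0.999] F [-0.  -0.1 -0.3] op 0.0 q [ 0.33  0.48 -0.64  1.93  0.42  0.86  0.87]
```

View pics/w6o.png

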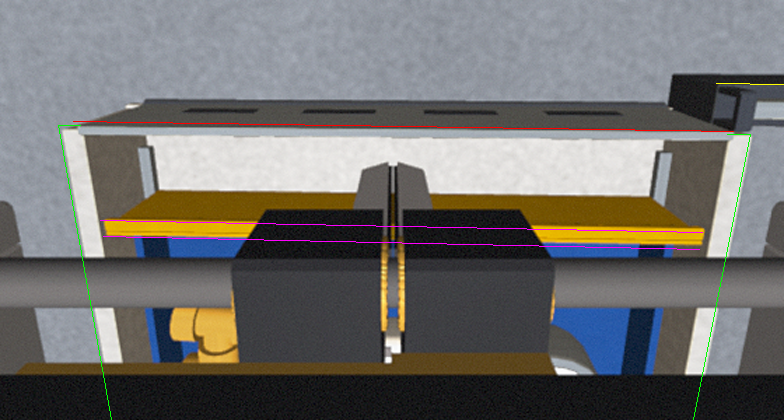

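```bash
python3 -m pendant '{"slide": [[0,0.008,0],[0,0.010,0],[0,0.007,0],[0,0.003,0],[0,0,0],[-0.004,0,0],[-0.004,0,0],[-0.004,0,0],[-0.004,0,0],[-0.004,0,0]], "turn": [0,0,0,0,0,0,0,0,0,0]}'
python3 - <<'E'
from ov import *
where()
grab('wrist','w7')
E
```

```text
time: 11.75
ee_pos: [0.5468, 0.0276, 0.0691]
tcp_rot: [-1.605, -0.011, -0.161]
force: [0.9, 0.1, 0.5]
opening: 0.006
t 11.75 bay xyz [-52.   -0.9  44.1] tipz; dyaw 0.0057 tilt [ 0.006 -0.035 -0.999] F [0.9 0.1 0.5] op 0.01 q [ 0.31  0.5  -0.63  2.    0.46  0.79  0.82]
```

View pics/w7.png

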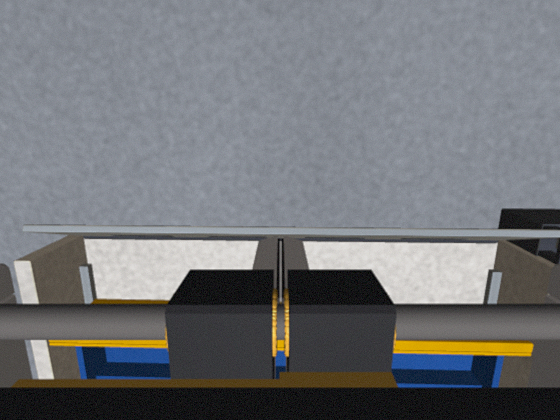

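```bash
python3 -m pendant '{"slide": [[-0.005,0,0],[-0.005,0,0],[-0.005,0,0],[-0.005,-0.002,0],[-0.005,-0.004,0],[-0.003,-0.004,0],[0,0,0],[0,0,0],[0,0,0],[0,0,0]], "turn": [0,0,0,0,0,0,0,0,0,0]}'
python3 - <<'E'
from ov import *
where()
grab('wrist','w8'); grab('top','t8')
E
```

```text
time: 13.05
ee_pos: [0.5166, 0.0328, 0.0796]
tcp_rot: [-1.605, -0.011, -0.161]
force: [-0.1, 0.3, -0.5]
opening: 0.005
t 13.05 bay xyz [-82.7  -0.8  54.6] tipz; dyaw 0.0058 tilt [ 0.005 -0.035 -0.999] F [-0.1  0.3 -0.5] op 0.01 q [ 0.33  0.44 -0.65  2.05  0.43  0.78  0.82]
```

View pics/w8.png

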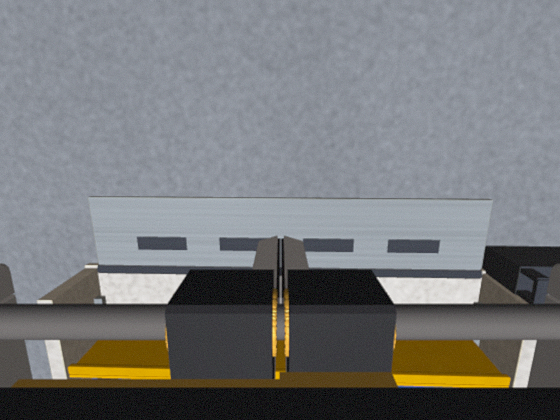

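```bash
python3 -m pendant '{"slide": [[0,-0.02,0],[0,-0.02,0],[0.010,-0.015,0],[0.025,0,0],[0.025,0,0],[0.020,0,0],[0.014,0,0],[0.006,0,0],[0,0,0],[0,0,0]], "turn": [0,0,0,0,0,0,0,0,0,0]}'
python3 - <<'E'
from ov import *
where()
grab('wrist','w9'); grab('top','t9')
q=p.copy();q[4]=.04
overlay('wrist','w9','w9o',q,(0,560,120,420),1.4,1)
overlay('top','t9','t9o',q,(175,360,140,265),4.3,1)
E
```

```text
time: 14.4
ee_pos: [0.6182, 0.02, 0.1477]
tcp_rot: [-1.603, -0.016, -0.159]
force: [0.6, 0.4, -0.3]
opening: 0.005
t 14.4 bay xyz [ 19.6   3.4 122.7] tipz; dyaw 0.0079 tilt [ 0.01  -0.034 -0.999] F [ 0.6  0.4 -0.3] op 0.0 q [ 0.34  0.49 -0.65  1.79  0.39  0.99  0.94]
```

View pics/w9o.png

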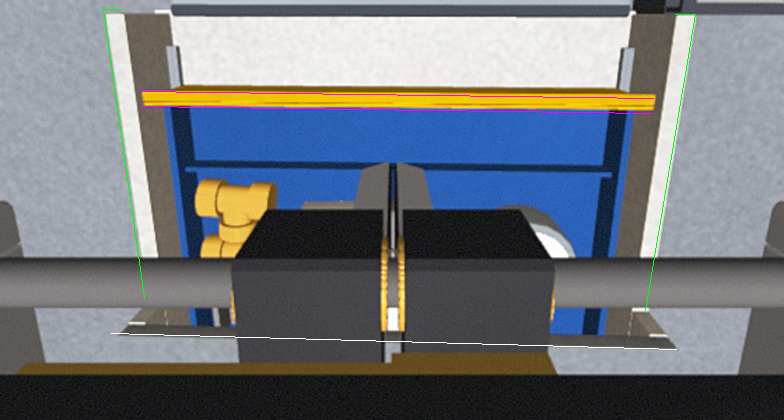

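View pics/t9o.png

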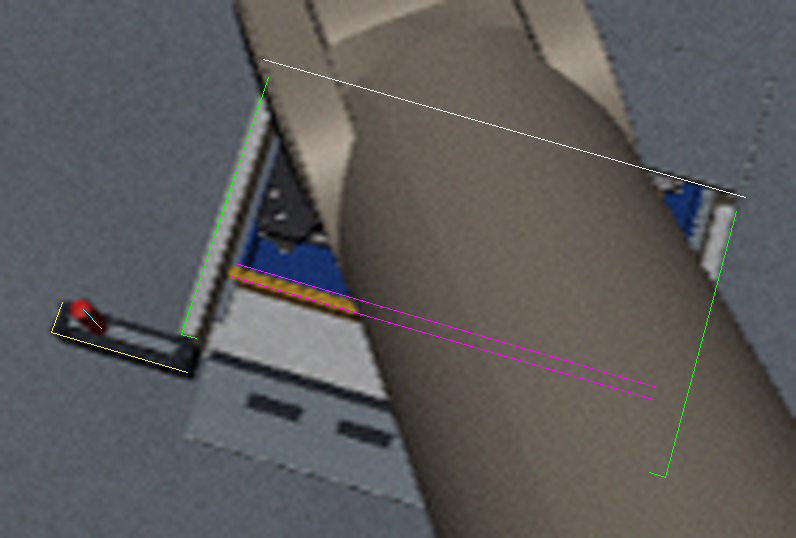

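```bash
python3 -m pendant '{"slide": [[-0.001,0.010,0],[0,0.016,0],[0,0.016,0],[0,0.014,0],[0,0.010,0],[0,0.006,0],[0,0.004,0],[0,0.002,0],[0,0,0],[0,0,0]], "turn": [0,0,0,0,0,0,0,0,0,0]}'
python3 - <<'E'
from ov import *
where()
grab('wrist','w10')
E
```

```text
time: 15.75
ee_pos: [0.6172, 0.0173, 0.0636]
tcp_rot: [-1.603, -0.015, -0.158]
force: [-0.3, 0.2, -0.3]
opening: 0.006
t 15.75 bay xyz [19.2  0.7 38.6] tipz; dyaw 0.0083 tilt [ 0.009 -0.034 -0.999] F [-0.3  0.2 -0.3] op 0.01 q [ 0.3   0.59 -0.6   1.84  0.48  0.85  0.87]
```

View pics/w10.png

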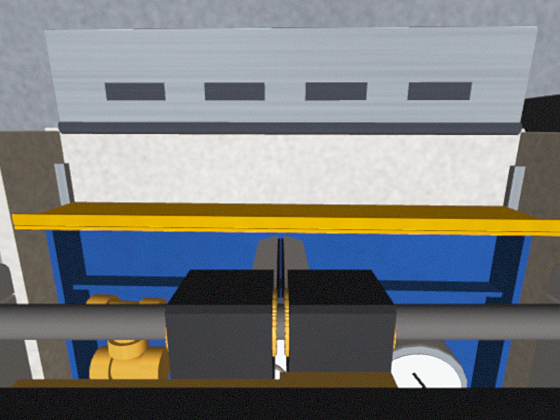

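```bash
python3 -m pendant '{"slide": [[-0.004,0,0],[-0.004,0,0],[-0.004,0,0],[-0.004,0,0],[-0.005,0,0],[-0.006,0,0],[-0.006,0,0],[-0.006,0,0],[-0.006,0,0],[-0.006,0,0]], "turn": [0,0,0,0,0,0,0,0,0,0]}'
python3 - <<'E'
from ov import *
where()
grab('wrist','w11')
E
```

```text
time: 17.05
ee_pos: [0.5647, 0.0259, 0.0638]
tcp_rot: [-1.603, -0.018, -0.159]
force: [1.8, -0.8, 2.0]
opening: 0.004
t 17.05 bay xyz [-34.1   0.4  38.8] tipz; dyaw 0.0081 tilt [ 0.012 -0.034 -0.999] F [ 1.8 -0.8  2. ] op 0.0 q [ 0.31  0.52 -0.62  1.96  0.47  0.79  0.83]
```

View pics/w11.png

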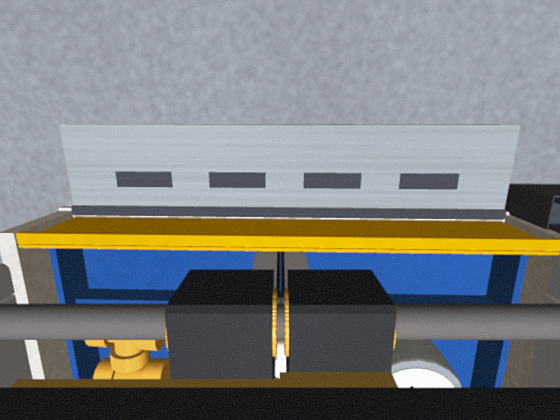

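```bash
python3 -m pendant '{"slide": [[-0.006,0,0],[-0.006,0,0],[-0.006,0,0],[-0.006,0,0],[-0.006,0,0],[-0.006,0,0],[-0.006,0,0],[-0.005,0,0],[-0.004,0,0],[-0.003,0,0]], "turn": [0,0,0,0,0,0,0,0,0,0]}'
python3 - <<'E'
from ov import *
where()
grab('wrist','w12')
E
```

```text
time: 18.35
ee_pos: [0.5071, 0.0352, 0.063]
tcp_rot: [-1.603, -0.018, -0.158]
force: [1.9, -0.3, 1.7]
opening: 0.003
t 18.35 bay xyz [-92.4  -0.   38. ] tipz; dyaw 0.0083 tilt [ 0.012 -0.035 -0.999] F [ 1.9 -0.3  1.7] op 0.0 q [ 0.31  0.45 -0.64  2.09  0.46  0.73  0.78]
```

View pics/w12.png

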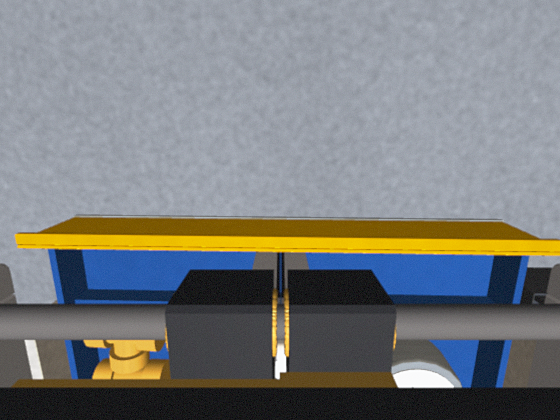

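```bash
python3 -m pendant '{"slide": [[-0.003,0,0],[-0.003,0,0],[-0.003,0,0],[-0.002,0,0],[-0.002,0,0],[-0.002,0,0],[-0.002,0,0],[-0.002,0,0],[-0.002,0,0],[-0.002,0,0]], "turn": [0,0,0,0,0,0,0,0,0,0]}'
python3 - <<'E'
from ov import *
where()
E
```

```text
time: 19.65
ee_pos: [0.5006, 0.0363, 0.0642]
tcp_rot: [-1.592, -0.046, -0.163]
force: [16.6, -3.9, -13.9]
opening: 0.006
t 19.65 bay xyz [-99.   -0.   39.2] tipz; dyaw 0.0037 tilt [ 0.042 -0.028 -0.999] F [ 16.6  -3.9 -13.9] op 0.01 q [ 0.31  0.43 -0.64  2.12  0.46  0.69  0.76]
```

```bash
python3 -m pendant '{"slide": [[0.005,0,0],[0.005,0,0],[0,0,0],[0.001,-0.015,0],[0.001,-0.025,0],[0.001,-0.03,0],[0.001,-0.035,0],[0,-0.035,0],[0,-0.03,0],[0,0,0]], "turn": [0,0,0,0,0,0,0,0,0,0]}'
python3 - <<'E'
from ov import *
where()
grab('wrist','w13');grab('scene','s13')
E
```

```text
time: 20.9
ee_pos: [0.5048, 0.0409, 0.2447]
tcp_rot: [-1.592, -0.044, -0.159]
force: [0.5, -0.4, -0.3]
opening: 0.008
t 20.9 bay xyz [-95.7   5.2 219.7] tipz; dyaw 0.0074 tilt [ 0.04  -0.028 -0.999] F [ 0.5 -0.4 -0.3] op 0.01 q [ 0.46  0.18 -0.76  1.95  0.19  1.04  1.02]
```

View pics/w13.png

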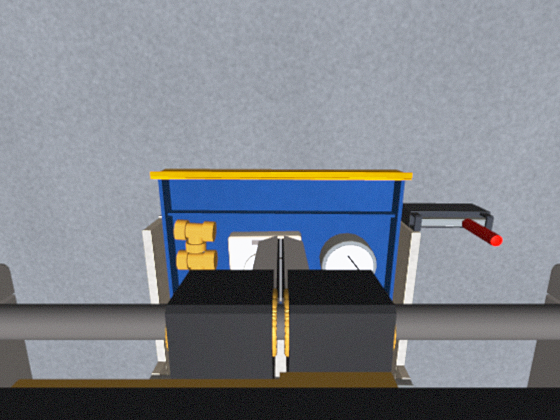

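View pics/s13.png

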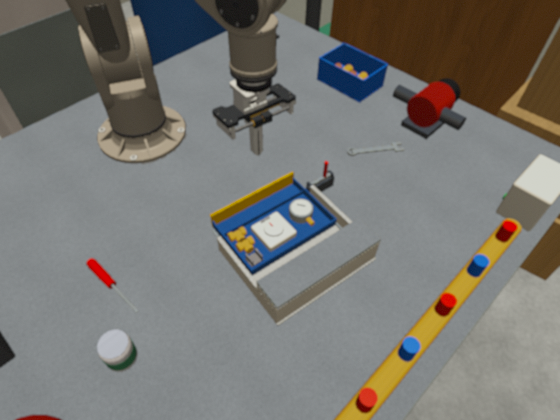

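```bash
python3 - <<'E'
from ov import *
q=p.copy();q[4]=.04;q[3]=.11
overlay('wrist','w13','w13o',q,(130,530,150,300),2,1)
a=cv2.imread('pics/w13o.png')
overlay('scene','s13','s13o',q,(205,395,155,325),3.5,1)
E
```

```text
(no output)
```

View pics/w13o.png

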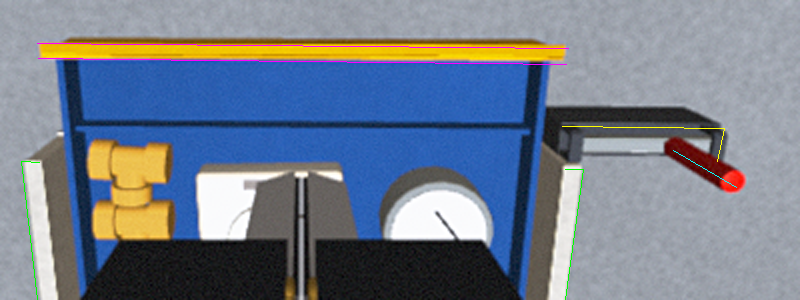

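View pics/s13o.png

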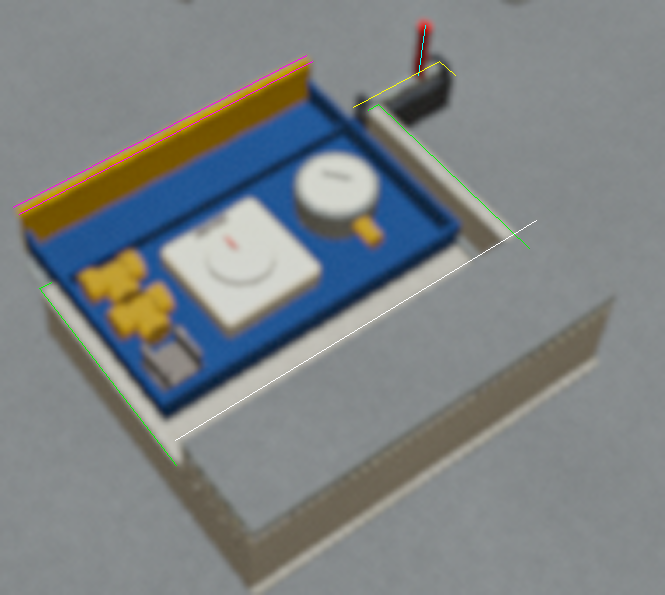

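Overlays at tray 110 mm and bolt 40 mm match the pictures. The parts lie flat in the tray, the shelf things look unmoved, and the hand is well clear.

```bash
python3 -c "
from cell import bot; print(bot.hand_in())"
```

```text
the job is handed in; nothing more can be done
None
```

I slid the bolt back to its stop, folded the gate down flat, and drew the tray out to its stop from behind the lip. The fingers stayed shut throughout, so nothing was gripped or lifted. I handed the job in at about 21 s of the 51 s allowed; it gives no verdict.

What the last checks showed:
- **Tray and bolt:** the last pictures match the tray drawn at about 110 mm and the bolt at about 40 mm, to within a few mm.
- **Parts and shelf things:** all five parts lie flat in the tray. The tin, wrench and screwdriver look unmoved by eye; I did not measure them.
- **Gate:** it was seen lying flat before the tray passed over it. It is now hidden under the tray, so I could not look at it again.
- **Hand:** the fingertips are about 0.22 m above the shelf, with no contact force at the wrist.

Two readings worth noting:
- **Hard stops:** the highest force I read was about 22 N at the wrist, when the tray reached its stop. I only read force at the end of each move, so brief peaks could have been higher, for example at the bolt's stop.
- **Tilt:** pushing against the two stops tilted the tool by about 2 to 3 degrees, which caused no trouble.

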